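Square up and press the cork-backed mug mats

TASK

The mug mats have just been given self-adhesive cork backs: stack all of them, cork down, on the sprung plate of the bench press and tap the stack's edges until every mat lies flush against the two back posts and the end stop. Then set the wooden press block squarely on the stack, press straight down until the sprung plate bottoms out and hold it there for a good second, so that the backs stick. Finally put the block back upright on the middle of its rubber pad, leaving the mats squared up in the press and the salt shaker and the round tin where they are.

Things in the scene. Friction and masses are not known exactly. Their poses are not given: they have to be found in the camera images.
- press: Fixed dark wooden bench press, base 126 (x) x 156 (y) x 12 mm. Origin on the worktop, under the centre of a squared-up stack; z up. The sprung plate's top is 40 mm above the worktop. A stack pushed against posts and stop lies centred on x = 0, y = 0, the mats' long sides along y. The -x side and the +y end are open.
- press_posts (a point): Where a squared-up bottom mat's long edge meets the posts (40 mm above the worktop; axes as the press). Two back posts, 14 x 16 mm, stand 38 mm either side of this point along y, faces at this point's x (30 mm from the stack's centre), tops 96 mm above the worktop; a 60 mm gap between them leaves room for a finger.
- press_stop (a point): Middle of the end stop's face, at sprung plate height (40 mm above the worktop; axes as the press), 50 mm from the stack's centre towards the press's -y. The stop is 36 mm wide along x, its top 96 mm above the worktop.
- platen (a joint): Sprung aluminium plate of the press, 76 x 112 x 10 mm, on which the stack lies (spanning x -48 to +28, y -48 to +64 mm of the press). Value: how far it is pressed down, 0 (up) to 0.015 m (bottomed out). It takes 5.5 N to start it and 14.5 N in all (weight of stack and tamper included) to bottom it; it springs back up.
- mat_1: Rectangular wooden mug mat with cork back, 60 (x) x 100 (y) x 10 mm (z, up), about 55 g; three to five such identical mats are present, lying flat, cork down. Origin: centre of its underside.
- mat_2: Rectangular wooden mug mat with cork back, 60 (x) x 100 (y) x 10 mm (z, up), about 55 g; three to five such identical mats are present, lying flat, cork down. Origin: centre of its underside.
- mat_3: Rectangular wooden mug mat with cork back, 60 (x) x 100 (y) x 10 mm (z, up), about 55 g; three to five such identical mats are present, lying flat, cork down. Origin: centre of its underside.
- mat_4: Rectangular wooden mug mat with cork back, 60 (x) x 100 (y) x 10 mm (z, up), about 55 g; three to five such identical mats are present, lying flat, cork down. Origin: centre of its underside.
- mat_5: Rectangular wooden mug mat with cork back, 60 (x) x 100 (y) x 10 mm (z, up), about 55 g; three to five such identical mats are present, lying flat, cork down. Origin: centre of its underside.
- tamper: Flat wooden press block, about 200 g: foot 54 (x) x 90 (y) x 14 mm, flat below, with a grip bar on top 28 (x) x 70 (y) mm from 14 to 52 mm height. Origin: centre of the underside of the foot; z up.
- rest: Fixed black rubber pad, 100 (x) x 120 (y) x 4 mm, the press block's place. Origin: centre of its underside, on the worktop.
- salt: Bystander: salt shaker, 44 mm across, 90 mm high. Origin: centre of its underside.
- tuna: Bystander: flat round tin, 86 mm across, 40 mm high. Origin: centre of its underside.
Mind the look-alikes: they are no part of the job. Of the things shaped like the rest, the black one is meant.

How it is judged:
On the way, in this order (a step that is already met when the one before it is completed fails the run):
1. all the mats lie in one stack in the press, edges flush against posts and stop (within 2.5 mm and 0.04 rad) (x of mat_1 in the frame of press between -0.0025 and 0.0025 m and y of mat_1 in the frame of press between -0.0025 and 0.0025 m and z of each of mat_1, mat_2, mat_3, mat_4, mat_5 in the frame of press above 0.02 m and angle between each of mat_1, mat_2, mat_3, mat_4, mat_5's own z axis and vertical below 0.06 rad and angle between the y axis of each of mat_1, mat_2, mat_3, mat_4, mat_5 and the y axis of press, either way round below 0.04 rad and x of mat_2 in the frame of press between -0.0025 and 0.0025 m and y of mat_2 in the frame of press between -0.0025 and 0.0025 m and x of mat_3 in the frame of press between -0.0025 and 0.0025 m and y of mat_3 in the frame of press between -0.0025 and 0.0025 m and x of mat_4 in the frame of press between -0.0025 and 0.0025 m and y of mat_4 in the frame of press between -0.0025 and 0.0025 m and x of mat_5 in the frame of press between -0.0025 and 0.0025 m and y of mat_5 in the frame of press between -0.0025 and 0.0025 m), for 0.2 s.
2. the press block, upright (within 0.08 rad) and centred on the stack within 15 mm, holds the sprung plate down (at least 13 of 15 mm) for 0.8 s (value of joint platen above 0.013 m and angle between tamper's own z axis and vertical below 0.08 rad and horizontal distance between tamper and press below 0.015 m and z of tamper in the frame of press above 0.045 m), for 0.8 s.
At the end, for the whole second after the job is handed in: Every mat lies flat in the stack in the press, within 2.5 mm of the squared-up position along both edges and within 0.04 rad of square; the press block stands upright and still on its rubber pad, within 25 mm of the pad's centre; the sprung plate is up again (less than 6 mm down) (all of step 1 and horizontal distance between tamper and rest below 0.025 m and height (world z) of tamper between -0.001 and 0.01 m and angle between tamper's own z axis and vertical below 0.08 rad and linear speed of tamper below 0.02 m/s and value of joint platen below 0.006 m); the robot touches nothing.
It fails at once if the salt shaker or the round tin is moved by more than 4 cm (distance of any of salt, tuna from where it was at the start of the episode above 0.04 m).
Of mat_1, mat_2, mat_3, mat_4, mat_5 only 3 to 5 are there at a start; the rules pass over those that are not, and their reading is None.
At some moment in a run one of tamper may be knocked a few centimetres aside while the robot is not near it.
Once in a run the grip may slacken for a moment while it holds something.
It also fails if it takes over 210 s, if anything falls off the work surface, if the arm or the gripper's body presses on something with over 40 N, if the wrist force passes 120 N, or if a joint passes its speed limit or range.

ROBOT

A 6-joint arm with a two-finger parallel gripper is mounted at the origin on a cart in front of the work surface, level with it; the furniture and walls round the work are solid. World frame = base frame: x ahead of the robot, y to its left, z up, the work surface at z = 0. Lengths are in m, angles in rad, forces in N, time in s.
With the tool pointing down it reaches from about 0.25 to 0.775 m from the base axis. Payload 4 kg.
Tool frame: the origin (TCP) lies at the very end of the fingers, on their centre line; the grasp point (between the pads) lies 19 mm behind it (robot.hold_point_z is the distance from the TCP to the grasp point, in m); z points along the fingers, y is the line along which they close (so a half turn about z gives the same grasp; the last joint's range is limited). The gripper opens to 94 mm and grips with 3 to 60 N. Pads are 16 mm wide; open, the fingers measure 119 mm over their backs; the gripper's body (75 mm by 177 mm) begins 78 mm behind the grasp point.
Start: joints at [-1.397, 0.087, 1.371, -0, 1.684, -0.103], TCP at [0.15, -0.529, 0.206] pointing down, gripper open.
Joint ranges: [-3.1, 3.1], [-0.76, 2.03], [0.27, 2.55], [-1.08, 4.22], [0.17, 2.65], [-2.57, 2.57]. Speed limits (rad/s): [2.79, 2.79, 3.14, 3.14, 3.14, 3.14].

INTERFACE

Orientations are given as [roll, pitch, yaw] about the fixed x, y, z axes, in that order (R = Rz(yaw) Ry(pitch) Rx(roll)).
In Python, from bench import robot gives the robot as it stands.
- The arm moves only by the tool carry_out, never from a script. Its argument "steps" is a list of rows, each a list of 3 entries, a list of its own where there are three numbers: the shift along the tool's x, y, z in m, then the turn about the tool's z in units of 10 degrees (1.0 is 10 degrees), then the closure, from -1 (fully open) to 1 (shut). In form: [[[tx, ty, tz], roll, jaw], ...]. A call has 1 to 10 rows; each row is the pose to reach, as a shift and turn from the pose commanded when the call began, along the tool's axes at that moment; what a row does not reach only later rows make up. A row lasts 1/8 s, in which the tool goes at most 62.5 mm and 10.7 degrees, less where a joint would pass 70% of its speed; a pose out of reach is approached as far as the arm can. A call with a gripper value outside its range is refused whole. The fingers move at their own pace and stop on an object; the grip force is fixed at half the most. Time passes only in rows, so rows that repeat a pose let the fingers close. It gives the time, the measured TCP pose, the force, the opening and the grip force at its end, in the units of the state.
- robot.get_obs(): the state, without advancing time (a new reading comes with each control period).
- robot.snapshot(name): name is "scene" or "top"; returns a dict with "image" (400x640x3 uint8, red, green, blue), "z_map" (400x640 float32, m along the optical axis (not along the pixel's ray), 0 where there is no reading), "mtx" (3x3 intrinsics, pixels), "D" ([k1, k2, p1, p2, k3] as OpenCV has them; the pictures are not rectified), "R" (3x3) and "t" (3): a world point X has camera coordinates R X + t. Camera axes: x right, y down, z forward; pixel columns grow to the right and rows downward; lengths in m; the calibration is good to about 2 mm. A picture is of the moment at which its call begins.
- robot.close_job(): hands the job in; it is judged then, once.
The state is a dict: "time": time; "joint_positions": joint angles; "qvel": joint speeds; "joint_torque": joint torques, N m; "tool_pos": TCP position; "ee_rot": TCP orientation; "wrist_force": force on the tool from outside, world axes, zero at the start; "wrist_torque": the same for the moment, N m; "width": finger opening in m; "finger_force": force on a finger pad.
Only numpy, scipy, OpenCV 4.12 (cv2) and the standard library are available. Lean on these libraries where they do the work, as an engineer would, in place of code of your own. Each camera call takes 0.05 s, during which the arm holds its last target. There are 200 camera calls.

## Working session

There is one attempt and no reset: what is moved stays moved. The work goes in short steps, Python scripts to look and compute and a tool call to move; the robot and the scene stay as the last step left them, time stands still between calls to the robot, and variables do not carry over. Pictures are saved under pics/ and viewed, at most 14 in all, crops included, and the job is handed in when it is done.

Besides the shell and the picture viewer there is one more tool, called after "Request:" as name([rows], argument=value, ...), one row to a line, values as JSON. carry_out: Moves the arm, as the interface text tells. Its arguments: {"type":"object","properties":{"steps":{"type":"array","items":{"type":"array"}}},"required":["steps"]}

```bash
mkdir -p pics; cat > h.py <<'E'
import numpy as np, cv2
from bench import robot
def snap(n):
    return robot.snapshot(n)
def save(s,f): cv2.imwrite('pics/'+f, s['image'][:,:,::-1])
def pts(s):
    """world xyz per pixel from depth"""
    h,w=s['z_map'].shape
    u,v=np.meshgrid(np.arange(w),np.arange(h))
    p=cv2.undistortPoints(np.stack([u,v],-1).reshape(-1,1,2).astype(float),np.array(s['mtx']),np.array(s['D'])).reshape(h,w,2)
    z=s['z_map'][...,None].astype(float)
    c=np.concatenate([p*z,z],-1)
    P=(c-np.array(s['t']))@np.array(s['R'])
    P[s['z_map']==0]=np.nan
    return P
E
python3 - <<'E'
from h import *
for n in ['top','scene']:
    s=snap(n); save(s,n+'0.png'); np.savez(n+'0.npz',**s)
    print(n,np.round(s['mtx'],1).tolist(),s['D'],(-np.array(s['R']).T@s['t']).round(3))
    P=pts(s); print(np.nanpercentile(P[...,2],[1,50,99]))
print(robot.get_obs())
E
```

```text
top [[371.2, 0.0, 319.2], [0.0, 371.2, 198.5], [0.0, 0.0, 1.0]] [-0.07496937  0.          0.          0.          0.        ] [ 0.445 -0.023  1.208]
[-9.47105140e-01 -6.05797418e-04  7.85925353e-01]
scene [[443.4, 0.0, 315.6], [0.0, 443.4, 200.0], [0.0, 0.0, 1.0]] [-0.09506829  0.          0.          0.          0.        ] [-0.055  0.556  0.9  ]
[-0.94075547  0.00765796  0.64681073]
{'time': 0.1, 'joint_positions': array([-1.39711988e+00,  8.78808573e-02,  1.37207303e+00, -3.20445671e-06,
        1.68358929e+00, -1.03091246e-01]), 'qvel': array([-0.00070381, -0.00234587, -0.0038328 ,  0.00088274,  0.00275668,
        0.00123177]), 'joint_torque': array([ 2.11857252e-03, -3.41252553e+01, -3.03300655e+01,  7.19745504e-02,
        3.04108928e-02, -9.51707671e-05]), 'tool_pos': array([ 0.15020169, -0.52859219,  0.20443661]), 'ee_rot': array([-3.13965216e+00, -1.97557898e-04,  2.76767148e-01]), 'wrist_force': array([ 0.7053359 , -0.10371403,  0.26145573]), 'wrist_torque': array([ 0.02225142, -0.04107851, -0.02928471]), 'finger_force': 0.0, 'width': 0.09391764613746334}
```

View pics/top0.png

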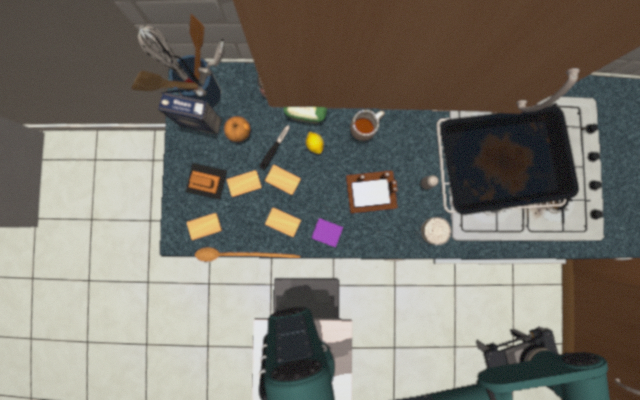

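View pics/scene0.png

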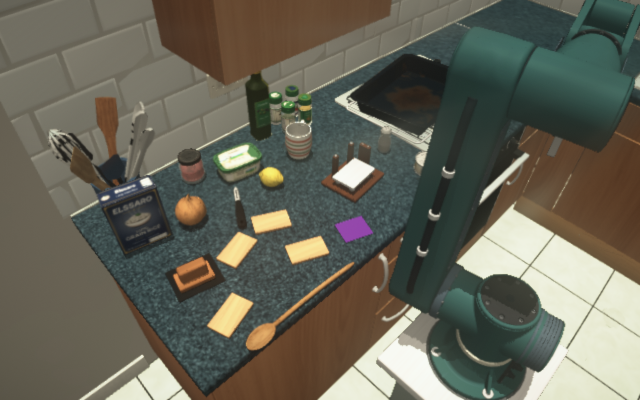

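Top: four mats at (244,183), (282,179), (204,226) and (283,222), the tamper on its black pad at (206,181), the press at (371,192), salt at (429,182) and tin at (437,231). The purple pad at (327,233) is a look-alike. The scene view agrees, with the mats at (237,249), (271,221), (231,314) and (307,249).

```bash
cat >> h.py <<'E'
def ray(s,uv,z):
    """pixels -> world points on plane z"""
    p=cv2.undistortPoints(np.array(uv,float).reshape(-1,1,2),np.array(s['mtx']),np.array(s['D'])).reshape(-1,2)
    R=np.array(s['R']);d=np.c_[p,np.ones(len(p))]@R
    c=-R.T@np.array(s['t'])
    return (c+d*((z-c[2])/d[:,2:]))[:,:2]
def rects(s,mask,z,amin=60,amax=5000):
    """world min-area rectangles of the blobs: x,y,long,short,yaw of long side (deg), pixel"""
    out=[];n,L,st,ce=cv2.connectedComponentsWithStats(mask.astype(np.uint8))
    for i in range(1,n):
        if not amin<st[i,4]<amax: continue
        v,u=np.where(L==i)
        q=np.concatenate([ray(s,np.c_[u+a,v+b],z) for a in(-.5,.5) for b in(-.5,.5)])
        (x,y),(w,h),a=cv2.minAreaRect((q*1000).astype(np.float32))
        if w<h: w,h,a=h,w,a+90
        m=ray(s,np.c_[u,v],z).mean(0)*1000
        out.append([round(float(t),1) for t in (m[0],m[1],x,y,w,h,(a+90)%180-90)]+[ce[i].round().astype(int).tolist()])
    return out
def hsv(s): return cv2.cvtColor(s['image'],cv2.COLOR_RGB2HSV).astype(int)
def matmask(s):
    H=hsv(s); return (H[...,0]>10)&(H[...,0]<25)&(H[...,1]>60)&(H[...,2]>185)
E
python3 - <<'E'
from h import *
for n in ['top','scene']:
    s=dict(np.load(n+'0.npz')); P=pts(s); H=hsv(s)
    px={'top':[(244,183),(371,192),(206,181),(190,181),(350,192)],'scene':[(237,249),(352,176),(195,268),(185,288),(335,185)]}[n]
    for u,v in px: print(H[v,u],P[v,u].round(3))
    print('mats');[print(r) for r in rects(s,matmask(s),.010)]
    print('plate');[print(r) for r in rects(s,(H[...,1]<50)&(H[...,2]>170)&(abs(P[...,2]-.04)<.012)&(P[...,0]>.2),.040)]
    c={'top':(371,192),'scene':(352,180)}[n]
    for nm,z0,z1,z in [('posts',.085,.11,.096),]:
        m=(P[...,2]>z0)&(P[...,2]<z1); m[:,:c[0]-45]=0;m[:,c[0]+45:]=0;m[:c[1]-45]=0;m[c[1]+45:]=0
        print(nm);[print(r) for r in rects(s,m,z,3)]
    s2=s['image']; x,y={'top':(371,192),'scene':(352,175)}[n]
    a=cv2.resize(s2[y-35:y+35,x-40:x+40],None,fx=5,fy=5,interpolation=cv2.INTER_CUBIC)
    x,y={'top':(206,181),'scene':(195,270)}[n]
    b=cv2.resize(s2[y-35:y+35,x-40:x+40],None,fx=5,fy=5,interpolation=cv2.INTER_CUBIC)
    cv2.imwrite(f'pics/{n}_crop.png',np.hstack([a,b])[:,:,::-1])
t=cv2.imread('pics/top_crop.png');u=cv2.imread('pics/scene_crop.png');cv2.imwrite('pics/crops.png',cv2.resize(np.vstack([t,u]),(684,600)))
E
```

```text
[ 22 121 231] [0.588 0.196 0.007]
[105   2 231] [ 0.561 -0.213  0.04 ]
[ 14 175 194] [0.587 0.306 0.055]
[ 13 166 154] [0.586 0.357 0.053]
[ 12 162 121] [ 0.563 -0.149  0.009]
mats
[772.9, 226.9, 774.2, 224.2, 69.7, 54.0, -89.3, [236, 127]]
[601.0, 70.6, 601.0, 70.7, 102.6, 62.0, 62.9, [282, 179]]
[587.1, 196.5, 587.2, 196.5, 102.4, 62.2, -71.6, [244, 183]]
[605.9, 314.0, 601.7, 323.0, 84.1, 26.8, 77.8, [208, 177]]
[592.7, 334.1, 592.3, 338.4, 57.5, 20.8, 85.0, [201, 181]]
[463.4, 67.8, 463.5, 67.8, 102.3, 62.1, 66.4, [282, 222]]
[446.2, 322.6, 446.3, 322.7, 102.0, 62.1, -71.8, [203, 226]]
[351.9, 309.0, 351.9, 310.0, 70.9, 36.2, -83.3, [207, 256]]
[357.7, 115.2, 358.4, 125.0, 182.7, 8.6, 88.4, [267, 255]]
plate
[821.0, 5.8, 816.9, 6.8, 87.1, 36.6, -89.0, [303, 111]]
[558.9, -212.5, 559.2, -212.4, 116.1, 78.8, -83.3, [371, 193]]
[440.5, -424.9, 440.8, -425.3, 82.8, 81.5, -0.4, [437, 231]]
posts
[611.1, -251.7, 610.9, -251.5, 18.7, 15.4, -89.0, [387, 174]]
[600.7, -176.3, 600.4, -176.5, 15.5, 15.2, 0.1, [362, 177]]
[575.9, -273.7, 576.1, -274.3, 36.9, 15.3, -0.3, [394, 186]]
[ 23  98 
[... 447 characters left out ...]
0, 66.8, [306, 249]]
[621.4, 313.2, 621.3, 314.3, 69.1, 26.2, 79.2, [191, 265]]
[585.2, 329.4, 593.2, 324.2, 91.2, 51.7, 77.1, [194, 278]]
[356.1, 248.8, 362.7, 181.8, 330.4, 44.4, -87.0, [280, 320]]
[444.4, 325.5, 445.0, 324.0, 102.7, 62.8, -71.0, [230, 315]]
plate
[853.6, -2.4, 853.1, -3.8, 103.8, 81.8, 77.9, [235, 157]]
[461.0, -411.0, 462.8, -410.0, 73.8, 29.6, -64.2, [421, 158]]
[556.4, -208.7, 557.2, -210.1, 119.5, 81.0, -82.5, [353, 173]]
posts
[724.2, -184.4, 723.4, -184.5, 10.0, 9.0, -43.4, [308, 135]]
[605.4, -244.5, 604.7, -243.7, 33.8, 17.7, -47.8, [351, 145]]
[571.2, -267.6, 570.7, -266.7, 41.9, 30.8, 5.6, [364, 147]]
[595.8, -169.2, 596.0, -169.2, 27.3, 20.0, -45.7, [335, 158]]
```

View pics/crops.png

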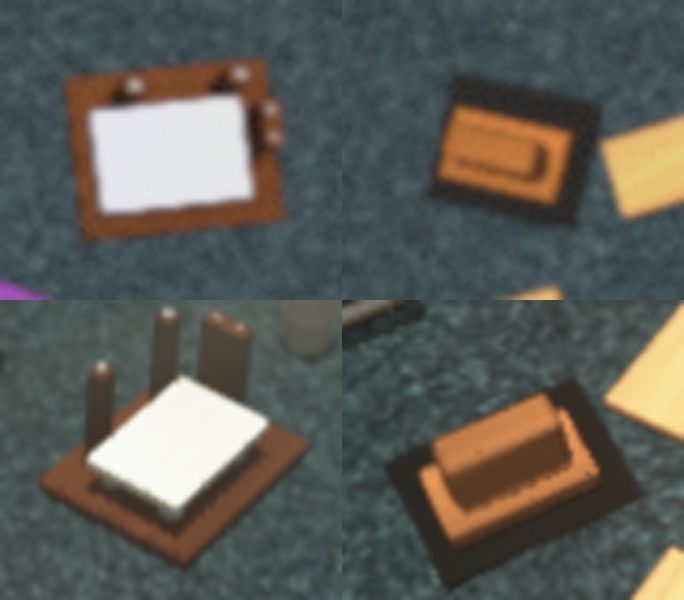

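The press fits post, stop and plate to within 1 mm: origin about (569.5,-218), yaw about 7°. The crops show the posts at the back, the stop on the robot's right, and the tamper on its black pad. Next I compute the first move.

```bash
cat >> h.py <<'E'
from scipy.spatial.transform import Rotation as Ro
def rel(x,y,z,yawdeg):
    """mm world target -> shift in the tool axes (m) and turn (10 deg)"""
    o=robot.get_obs(); R=Ro.from_euler('xyz',o['ee_rot'])
    d=R.inv().apply(np.array([x,y,z])/1000-o['tool_pos'])
    dy=np.degrees(o['ee_rot'][2])-yawdeg; dy=(dy+90)%180-90
    print('shift',d.round(4).tolist(),'turn',round(dy/10,2),'| at',(o['tool_pos']*1000).round(1),np.degrees(o['ee_rot']).round(1),'t',o['time'],'w',round(o['width'],4),'F',o['wrist_force'].round(1))
    return d
def press(x,y):
    a=np.radians(7.0); return 569.5+x*np.cos(a)-y*np.sin(a), -218+x*np.sin(a)+y*np.cos(a)
E
python3 -c "
from h import *
rel(600.5,71.5,120,63)"
```

```text
shift [0.5971, -0.454, 0.0854] turn -4.71 | at [ 150.2 -528.6  204.4] [-179.9   -0.    15.9] t 0.1 w 0.0939 F [ 0.7 -0.1  0.3]
```

Request:
carry_out([
  [[0.05,-0.038,0],-0.4,-1],
  [[0.1,-0.076,0],-0.8,-1],
  [[0.15,-0.114,0],-1.2,-1],
  [[0.2,-0.151,0],-1.6,-1],
  [[0.25,-0.189,0],-2.0,-1],
  [[0.3,-0.227,0],-2.4,-1],
  [[0.35,-0.265,0],-2.8,-1],
  [[0.4,-0.302,0],-3.3,-1],
  [[0.45,-0.34,0],-3.8,-1],
  [[0.48,-0.363,0],-4.3,-1],
])

```text
time: 1.35
tool_pos: [0.5137, -0.0461, 0.2048]
ee_rot: [-3.141, 0.0, 1.033]
wrist_force: [-1.4, 0.3, 0.1]
width: 0.094
finger_force: 0.0
```

```bash
python3 -c "
from h import *
rel(600.5,71.5,60,63)"
```

```text
shift [0.1455, 0.0144, 0.1447] turn -0.38 | at [513.7 -46.1 204.8] [-179.9    0.    59.2] t 1.35 w 0.094 F [-1.4  0.3  0.1]
```

Request:
carry_out([
  [[0.05,0.005,0.05],-0.2,-1],
  [[0.1,0.01,0.095],-0.38,-1],
  [[0.1455,0.0144,0.14],-0.38,-1],
  [[0.1455,0.0144,0.1447],-0.38,-1],
  [[0.1455,0.0144,0.1447],-0.38,-1],
])

```text
time: 1.98
tool_pos: [0.5993, 0.0683, 0.0591]
ee_rot: [-3.139, 0.003, 1.095]
wrist_force: [0.4, -0.9, 0.5]
width: 0.0941
finger_force: 0.0
```

```bash
python3 -c "
from h import *
rel(600.5,71.5,2,63)
s=snap('scene');save(s,'s1.png')
s=snap('top');print(rects(s,matmask(s),.01))
im=cv2.imread('pics/s1.png')[150:300,180:400];cv2.imwrite('pics/s1c.png',cv2.resize(im,None,fx=3,fy=3))"
```

```text
shift [0.0036, -0.0002, 0.0571] turn -0.03 | at [599.3  68.3  59.1] [-1.798e+02  1.000e-01  6.270e+01] t 1.975 w 0.0941 F [ 0.4 -0.9  0.5]
[[772.4, 228.0, 774.5, 229.3, 69.8, 61.5, -50.4, [236, 127]], [597.2, 324.5, 591.0, 326.4, 87.4, 50.5, 76.7, [204, 179]], [580.1, 227.3, 578.5, 230.6, 65.2, 42.3, 1.7, [234, 185]], [483.6, 84.3, 486.6, 82.6, 54.8, 32.2, -89.2, [277, 215]], [446.3, 322.1, 446.2, 322.1, 102.8, 62.4, -70.8, [204, 226]], [352.8, 308.5, 353.5, 309.6, 71.0, 41.5, -88.5, [207, 255]]]
```

View pics/s1c.png

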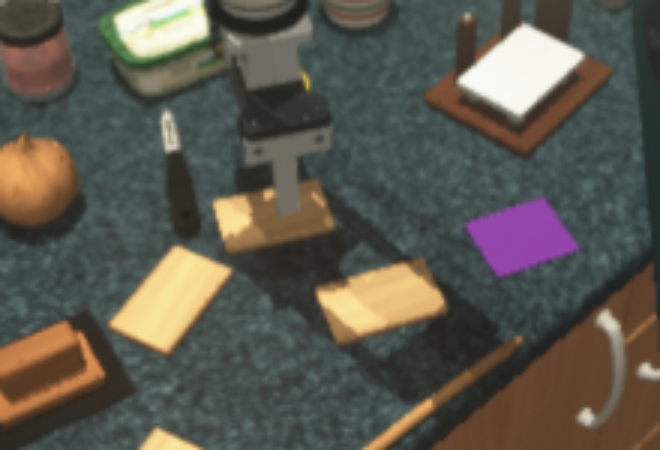

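The gripper straddles mat A (crop about (275,215)), so I descend and grip.

Request:
carry_out([
  [[0.0036,0,0.03],0,-1],
  [[0.0036,0,0.052],0,-1],
  [[0.0036,0,0.0565],0,-1],
  [[0.0036,0,0.0565],0,0.9],
  [[0.0036,0,0.0565],0,0.9],
  [[0.0036,0,0.0565],0,0.9],
  [[0.0036,0,0.0565],0,0.9],
  [[0.0036,0,0.0565],0,0.9],
  [[0.0036,0,0.04],0,0.9],
  [[0.0036,0,0.0],0,0.9],
])

```text
time: 3.32
tool_pos: [0.6, 0.0715, 0.0591]
ee_rot: [-3.136, 0.003, 1.094]
wrist_force: [0.4, -0.7, -0.9]
width: 0.0589
finger_force: 30.0
```

```bash
python3 -c "
from h import *
rel(*press(-3,4),140,97)"
```

```text
shift [-0.2698, 0.1007, -0.0806] turn -3.43 | at [600.   71.5  59.1] [-179.7    0.2   62.7] t 3.325 w 0.0589 F [ 0.4 -0.7 -0.9]
```

Request:
carry_out([
  [[0,0,-0.06],0,0.9],
  [[-0.05,0.019,-0.1],-0.6,0.9],
  [[-0.105,0.039,-0.1],-1.3,0.9],
  [[-0.16,0.06,-0.1],-2.0,0.9],
  [[-0.21,0.078,-0.1],-2.7,0.9],
  [[-0.25,0.093,-0.09],-3.3,0.9],
  [[-0.2698,0.1007,-0.0806],-3.43,0.9],
  [[-0.2698,0.1007,-0.0806],-3.43,0.9],
  [[-0.2698,0.1007,-0.0806],-3.43,0.9],
])

```text
time: 4.45
tool_pos: [0.568, -0.2135, 0.1422]
ee_rot: [3.141, -0.0, 1.693]
wrist_force: [0.0, 0.9, -0.2]
width: 0.0592
finger_force: 30.0
```

```bash
python3 -c "
from h import *
o=robot.get_obs();z=o['tool_pos'][2]+.008
s=snap('top');save(s,'t2.png');print([r for r in rects(s,matmask(s),z) if r[1]<0])
s=snap('scene');save(s,'s2.png');print([r for r in rects(s,matmask(s),z) if r[1]<0])
im=cv2.imread('pics/s2.png')[80:230,240:460];cv2.imwrite('pics/s2c.png',cv2.resize(im,None,fx=3,fy=3))
rel(*press(-3,4),43.5,97)"
```

```text
[]
[]
shift [-0.0009, -0.0024, 0.0988] turn 0.0 | at [ 568.2 -213.2  142.3] [179.9   0.   97. ] t 4.55 w 0.0594 F [ 0.1  0.2 -0.5]
```

View pics/s2c.png

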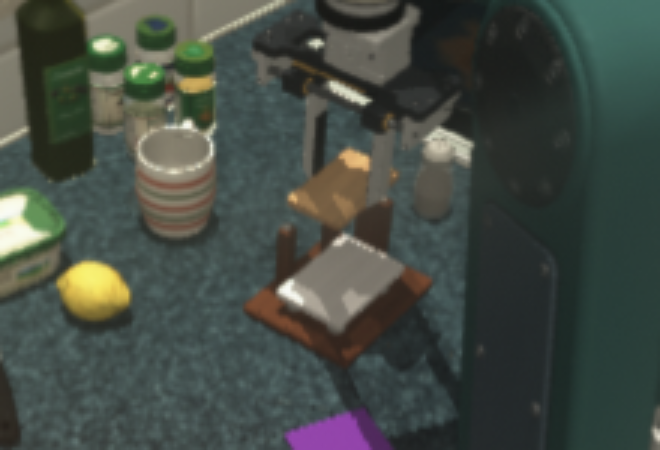

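The mat is held level above the plate (crop (345,185)). I lower it, release and retreat.

Request:
carry_out([
  [[-0.0009,-0.0024,0.04],0,0.9],
  [[-0.0009,-0.0024,0.08],0,0.9],
  [[-0.0009,-0.0024,0.095],0,0.9],
  [[-0.0009,-0.0024,0.0985],0,0.9],
  [[-0.0009,-0.0024,0.0985],0,0.9],
  [[-0.0009,-0.0024,0.0985],0,0.2],
  [[-0.0009,-0.0024,0.0985],0,0],
  [[-0.0009,-0.0024,0.0985],0,0],
  [[-0.0009,-0.0024,0.06],0,-0.3],
  [[-0.0009,-0.0024,-0.0],0,-0.8],
])

```text
time: 5.8
tool_pos: [0.563, -0.2149, 0.1385]
ee_rot: [-3.134, -0.004, 1.692]
wrist_force: [1.1, -0.1, 0.5]
width: 0.0681
finger_force: 0.0
```

```bash
python3 -c "
from h import *
rel(586.9,197.2,150,108.3)"
```

```text
shift [0.4062, 0.0734, -0.0104] turn -1.14 | at [ 563.  -214.9  138.5] [-179.6   -0.2   96.9] t 5.8 w 0.0681 F [ 1.1 -0.1  0.5]
```

Request:
carry_out([
  [[0.06,0.01,-0.02],-0.2,-1],
  [[0.12,0.021,-0.02],-0.4,-1],
  [[0.18,0.032,-0.02],-0.6,-1],
  [[0.24,0.043,-0.02],-0.8,-1],
  [[0.3,0.054,-0.0104],-1.0,-1],
  [[0.35,0.063,-0.0104],-1.14,-1],
  [[0.4062,0.0734,-0.0104],-1.14,-1],
  [[0.4062,0.0734,-0.0104],-1.14,-1],
  [[0.4062,0.0734,-0.0104],-1.14,-1],
])

```text
time: 6.92
tool_pos: [0.5886, 0.196, 0.1509]
ee_rot: [-3.14, 0.001, 1.891]
wrist_force: [0.1, -0.1, 0.0]
width: 0.0943
finger_force: 0.0
```

```bash
python3 -c "
from h import *
for n in ['top','scene']:
    s=snap(n);P=pts(s);H=hsv(s)
    m=(H[...,0]>10)&(H[...,0]<25)&(H[...,1]>60)&(H[...,2]>150)
    m&=(abs(P[...,0]-.569)<.09)&(abs(P[...,1]+.218)<.09)&(P[...,2]>.03)
    print(rects(s,m,.05));print(P[m][:,2].mean())
    c={'top':(371,192),'scene':(352,180)}[n]
    save(s,n+'3.png'); im=cv2.imread(f'pics/{n}3.png')[c[1]-35:c[1]+35,c[0]-40:c[0]+40];cv2.imwrite(f'pics/{n}3c.png',cv2.resize(im,None,fx=5,fy=5))
cv2.imwrite('pics/c3.png',np.hstack([cv2.imread('pics/top3c.png'),cv2.imread('pics/scene3c.png')]))
print(press(0,0))
rel(586.9,197.2,40,108.3)"
```

```text
[[561.3, -216.0, 562.3, -215.7, 105.1, 64.0, -82.9, [372, 192]]]
0.04995801925720163
[[557.5, -211.6, 557.8, -212.9, 108.4, 67.8, -82.5, [354, 170]]]
0.04924521352855133
(np.float64(569.5), np.float64(-218.0))
shift [0.0028, -0.0012, 0.1114] turn -0.0 | at [589.  195.  151.4] [-179.9    0.   108.3] t 7.025 w 0.0939 F [-0.3 -0.4  0.6]
```

View pics/c3.png

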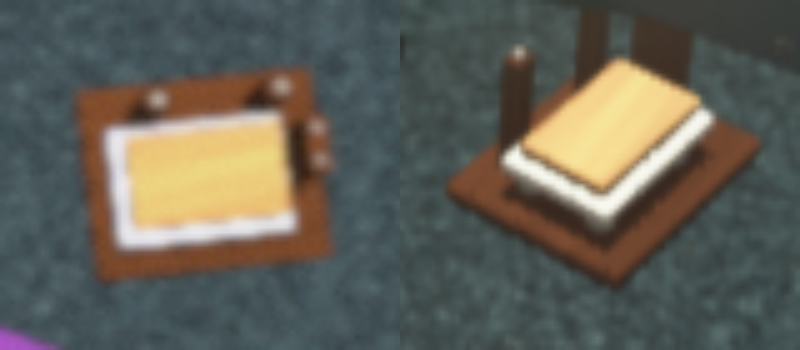

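The first mat lies flat on the plate, about 7 mm off the posts. Jaw 0 is 47 mm, so I will release at -0.55 from now on. Mat B next.

Request:
carry_out([
  [[0.0028,-0.0012,0.06],0,-1],
  [[0.0028,-0.0012,0.11],0,-1],
  [[0.0028,-0.0012,0.145],0,-1],
  [[0.0028,-0.0012,0.149],0,-1],
  [[0.0028,-0.0012,0.149],0,0.9],
  [[0.0028,-0.0012,0.149],0,0.9],
  [[0.0028,-0.0012,0.149],0,0.9],
  [[0.0028,-0.0012,0.149],0,0.9],
  [[0.0028,-0.0012,0.11],0,0.9],
  [[0.0028,-0.0012,0.05],0,0.9],
])

```text
time: 8.28
tool_pos: [0.5848, 0.1984, 0.0997]
ee_rot: [-3.135, -0.0, 1.891]
wrist_force: [1.7, 0.5, -0.2]
width: 0.0595
finger_force: 30.0
```

```bash
python3 -c "
from h import *
rel(*press(-4,4),140,97)"
```

```text
shift [-0.3856, -0.1492, -0.0394] turn 1.14 | at [584.8 198.4  99.7] [-179.6   -0.   108.4] t 8.275 w 0.0595 F [ 1.7  0.5 -0.2]
```

Request:
carry_out([
  [[-0.03,-0.012,-0.05],0.1,0.9],
  [[-0.085,-0.033,-0.07],0.3,0.9],
  [[-0.14,-0.054,-0.07],0.5,0.9],
  [[-0.195,-0.075,-0.07],0.7,0.9],
  [[-0.25,-0.097,-0.06],0.9,0.9],
  [[-0.305,-0.118,-0.05],1.1,0.9],
  [[-0.355,-0.138,-0.0394],1.14,0.9],
  [[-0.3856,-0.1492,-0.0394],1.14,0.9],
  [[-0.3856,-0.1492,-0.0394],1.14,0.9],
  [[-0.3856,-0.1492,-0.0394],1.14,0.9],
])

```text
time: 9.52
tool_pos: [0.5669, -0.2133, 0.1412]
ee_rot: [3.141, -0.001, 1.693]
wrist_force: [0.6, -0.1, -0.3]
width: 0.0593
finger_force: 30.0
```

```bash
python3 -c "
from h import *
for i in range(3): rel(*press(-4,4),53,97); snap('top')"
```

```text
shift [-0.0011, -0.002, 0.0882] turn -0.0 | at [ 566.9 -213.3  141.2] [180.  -0.  97.] t 9.525 w 0.0593 F [ 0.6 -0.1 -0.3]
shift [-0.0014, -0.0022, 0.0884] turn 0.0 | at [ 567.  -212.9  141.4] [180.  -0.  97.] t 9.575 w 0.0594 F [ 0.8  0.5 -1. ]
shift [-0.0016, -0.0023, 0.0885] turn 0.01 | at [ 567.1 -212.7  141.5] [180.   -0.   97.1] t 9.625 w 0.0596 F [-0.2  0.3 -0.8]
```

Request:
carry_out([
  [[-0.0014,-0.0022,0.04],0,0.9],
  [[-0.0014,-0.0022,0.075],0,0.9],
  [[-0.0014,-0.0022,0.086],0,0.9],
  [[-0.0014,-0.0022,0.0882],0,0.9],
  [[-0.0014,-0.0022,0.0882],0,0.9],
  [[-0.0014,-0.0022,0.0882],0,-0.55],
  [[-0.0014,-0.0022,0.0882],0,-0.55],
  [[-0.0014,-0.0022,0.0882],0,-0.55],
  [[-0.0014,-0.0022,0.05],0,-0.55],
  [[-0.0014,-0.0022,-0.01],0,-0.8],
])

```text
time: 10.92
tool_pos: [0.5631, -0.2151, 0.1492]
ee_rot: [-3.136, -0.003, 1.692]
wrist_force: [0.1, -0.5, 0.2]
width: 0.0792
finger_force: 0.0
```

```bash
python3 -c "
from h import *
rel(462.9,68.5,130,66.6)"
```

```text
shift [0.2935, -0.065, 0.0206] turn 3.04 | at [ 563.1 -215.1  149.2] [-179.7   -0.2   97. ] t 10.925 w 0.0792 F [ 0.1 -0.5  0.2]
```

Request:
carry_out([
  [[0.05,-0.011,-0.01],0.5,-1],
  [[0.1,-0.022,0],1.1,-1],
  [[0.16,-0.035,0.0],1.7,-1],
  [[0.22,-0.049,0.01],2.3,-1],
  [[0.27,-0.06,0.02],2.9,-1],
  [[0.2935,-0.065,0.04],3.04,-1],
  [[0.2935,-0.065,0.05],3.04,-1],
  [[0.2935,-0.065,0.05],3.04,-1],
  [[0.2935,-0.065,0.05],3.04,-1],
])

```text
time: 12.05
tool_pos: [0.4656, 0.0666, 0.1018]
ee_rot: [3.14, -0.0, 1.16]
wrist_force: [-0.1, -0.6, -0.5]
width: 0.0939
finger_force: 0.0
```

```bash
python3 -c "
from h import *
for n in ['top','scene']:
    s=snap(n);P=pts(s);H=hsv(s)
    m=(H[...,0]>10)&(H[...,0]<25)&(H[...,1]>60)&(H[...,2]>150)
    m&=(abs(P[...,0]-.569)<.09)&(abs(P[...,1]+.218)<.09)&(P[...,2]>.03)
    print(rects(s,m,.06));print(P[m][:,2].mean())
rel(462.9,68.5,2,66.6)"
```

```text
[[563.9, -216.4, 564.2, -216.2, 108.8, 68.8, -83.6, [373, 190]]]
0.05870176758452371
[[552.7, -202.0, 556.7, -207.7, 116.4, 78.1, -81.3, [353, 169]]]
0.056895707458450046
shift [0.0005, -0.0033, 0.0999] turn -0.01 | at [465.6  66.7 102. ] [179.9  -0.   66.5] t 12.15 w 0.0938 F [0.4 0.1 0.2]
```

Request:
carry_out([
  [[0.0005,-0.0033,0.04],0,-1],
  [[0.0005,-0.0033,0.08],0,-1],
  [[0.0005,-0.0033,0.097],0,-1],
  [[0.0005,-0.0033,0.0995],0,-1],
  [[0.0005,-0.0033,0.0995],0,0.9],
  [[0.0005,-0.0033,0.0995],0,0.9],
  [[0.0005,-0.0033,0.0995],0,0.9],
  [[0.0005,-0.0033,0.0995],0,0.9],
  [[0.0005,-0.0033,0.06],0,0.9],
  [[0.0005,-0.0033,0.0],0,0.9],
])

```text
time: 13.4
tool_pos: [0.4597, 0.0694, 0.0999]
ee_rot: [-3.136, 0.003, 1.162]
wrist_force: [1.3, 0.3, -0.1]
width: 0.0598
finger_force: 30.0
```

```bash
python3 -c "
from h import *
rel(*press(-3,4),150,97)"
```

```text
shift [-0.2182, 0.2102, -0.0507] turn -3.04 | at [459.7  69.4  99.9] [-179.7    0.2   66.6] t 13.4 w 0.0598 F [ 1.3  0.3 -0.1]
```

Request:
carry_out([
  [[0,0,-0.055],0,0.9],
  [[-0.04,0.038,-0.07],-0.6,0.9],
  [[-0.08,0.077,-0.07],-1.2,0.9],
  [[-0.12,0.115,-0.07],-1.8,0.9],
  [[-0.16,0.154,-0.06],-2.4,0.9],
  [[-0.2,0.192,-0.055],-3.0,0.9],
  [[-0.2182,0.2102,-0.0507],-3.04,0.9],
  [[-0.2182,0.2102,-0.0507],-3.04,0.9],
  [[-0.2182,0.2102,-0.0507],-3.04,0.9],
])

```text
time: 14.52
tool_pos: [0.5677, -0.2135, 0.1518]
ee_rot: [-3.141, -0.001, 1.693]
wrist_force: [-0.3, 0.0, -0.9]
width: 0.0592
finger_force: 30.0
```

```bash
python3 -c "
from h import *
for i in range(2): rel(*press(-3,4),63,97); snap('top')"
```

```text
shift [-0.0008, -0.0017, 0.0888] turn -0.0 | at [ 567.7 -213.5  151.8] [-1.8e+02 -1.0e-01  9.7e+01] t 14.525 w 0.0592 F [-0.3  0.  -0.9]
shift [-0.001, -0.0018, 0.0891] turn 0.0 | at [ 567.7 -213.2  152.1] [180.  -0.  97.] t 14.575 w 0.0596 F [ 0.3  0.2 -1.3]
```

Request:
carry_out([
  [[-0.001,-0.0017,0.04],0,0.9],
  [[-0.001,-0.0017,0.075],0,0.9],
  [[-0.001,-0.0017,0.086],0,0.9],
  [[-0.001,-0.0017,0.0888],0,0.9],
  [[-0.001,-0.0017,0.0888],0,0.9],
  [[-0.001,-0.0017,0.0888],0,-0.55],
  [[-0.001,-0.0017,0.0888],0,-0.55],
  [[-0.001,-0.0017,0.0888],0,-0.55],
  [[-0.001,-0.0017,0.05],0,-0.55],
  [[-0.001,-0.0017,-0.01],0,-0.8],
])

```text
time: 15.88
tool_pos: [0.5648, -0.2149, 0.1601]
ee_rot: [-3.136, -0.003, 1.692]
wrist_force: [1.4, -1.1, 1.1]
width: 0.0795
finger_force: 0.0
```

```bash
python3 -c "
from h import *
rel(445.6,323.3,150,108.5)"
```

```text
shift [0.5486, -0.0531, 0.0122] turn -1.15 | at [ 564.8 -214.9  160.1] [-179.7   -0.2   97. ] t 15.875 w 0.0795 F [ 1.4 -1.1  1.1]
```

Request:
carry_out([
  [[0.06,-0.006,0],-0.1,-1],
  [[0.12,-0.012,0],-0.3,-1],
  [[0.18,-0.018,0],-0.5,-1],
  [[0.24,-0.024,0.01],-0.7,-1],
  [[0.3,-0.03,0.01],-0.9,-1],
  [[0.36,-0.036,0.01],-1.1,-1],
  [[0.42,-0.041,0.01],-1.15,-1],
  [[0.48,-0.047,0.03],-1.15,-1],
  [[0.53,-0.052,0.05],-1.15,-1],
  [[0.5486,-0.0531,0.06],-1.15,-1],
])

```text
time: 17.12
tool_pos: [0.4456, 0.3246, 0.1006]
ee_rot: [-3.14, 0.0, 1.896]
wrist_force: [0.8, -0.8, -0.3]
width: 0.0939
finger_force: 0.0
```

```bash
python3 -c "
from h import *
for n in ['top','scene']:
    s=snap(n);P=pts(s);H=hsv(s)
    m=(H[...,0]>10)&(H[...,0]<25)&(H[...,1]>60)&(H[...,2]>150)
    m&=(abs(P[...,0]-.569)<.09)&(abs(P[...,1]+.218)<.09)&(P[...,2]>.055)
    print(rects(s,m,.07));print(P[m][:,2].mean())
rel(445.6,323.3,2,108.5)"
```

```text
[[566.8, -216.9, 567.5, -217.4, 104.4, 66.4, -83.5, [374, 189]]]
0.06943886258320923
[]
nan
shift [0.0003, -0.0001, 0.0984] turn 0.01 | at [446.1 323.2 100.4] [-1.798e+02  1.000e-01  1.086e+02] t 17.225 w 0.0942 F [ 0.1 -1.   1.1]<string>:7: RuntimeWarning: Mean of empty slice.
  ret = ret.dtype.type(ret / rcount)
```

Request:
carry_out([
  [[0.0,0,0.04],0,-1],
  [[0.0,0,0.08],0,-1],
  [[0.0,0,0.096],0,-1],
  [[0.0,0,0.0982],0,-1],
  [[0.0,0,0.0982],0,0.9],
  [[0.0,0,0.0982],0,0.9],
  [[0.0,0,0.0982],0,0.9],
  [[0.0,0,0.0982],0,0.9],
  [[0.0,0,0.06],0,0.9],
  [[0.0,0,0.0],0,0.9],
])

```text
time: 18.48
tool_pos: [0.4452, 0.3215, 0.1001]
ee_rot: [-3.135, 0.001, 1.893]
wrist_force: [1.6, 0.6, 0.3]
width: 0.0595
finger_force: 30.0
```

```bash
python3 -c "
from h import *
rel(*press(-3,4),160,97)"
```

```text
shift [-0.5467, -0.0556, -0.0588] turn 1.15 | at [445.2 321.5 100.1] [-1.796e+02  1.000e-01  1.085e+02] t 18.475 w 0.0595 F [1.6 0.6 0.3]
```

Request:
carry_out([
  [[-0.02,-0.002,-0.055],0,0.9],
  [[-0.08,-0.008,-0.07],0.1,0.9],
  [[-0.14,-0.014,-0.07],0.3,0.9],
  [[-0.2,-0.02,-0.07],0.5,0.9],
  [[-0.26,-0.027,-0.07],0.7,0.9],
  [[-0.32,-0.033,-0.07],0.9,0.9],
  [[-0.38,-0.039,-0.07],1.0,0.9],
  [[-0.44,-0.045,-0.065],1.15,0.9],
  [[-0.5,-0.051,-0.0588],1.15,0.9],
  [[-0.5467,-0.0556,-0.0588],1.15,0.9],
])

```text
time: 19.73
tool_pos: [0.5672, -0.2158, 0.1595]
ee_rot: [-3.14, -0.001, 1.691]
wrist_force: [2.1, 0.4, -0.6]
width: 0.0593
finger_force: 30.0
```

```bash
python3 -c "
from h import *
for i in range(4): rel(*press(-3,4),73,97); snap('top')"
```

```text
shift [0.0015, -0.0008, 0.0865] turn -0.01 | at [ 567.2 -215.8  159.5] [-179.9   -0.    96.9] t 19.725 w 0.0593 F [ 2.1  0.4 -0.6]
shift [0.0078, -0.0007, 0.0862] turn -0.04 | at [ 567.7 -221.7  159.2] [-179.9    0.3   96.6] t 19.775 w 0.0593 F [ 0.  -3.4 -0.6]
shift [0.004, -0.0007, 0.0863] turn -0.04 | at [ 567.3 -218.2  159.3] [-1.799e+02  1.000e-01  9.660e+01] t 19.825 w 0.0596 F [-0.3 -0.4 -0.9]
shift [0.0012, -0.0009, 0.0866] turn -0.02 | at [ 567.2 -215.6  159.6] [-179.9   -0.    96.8] t 19.875 w 0.0595 F [-0.2  0.5 -0.6]
```

Request:
carry_out([
  [[0,-0.0015,0.03],0,0.9],
  [[0,-0.0015,0.07],0,0.9],
  [[0,-0.0015,0.0835],0,0.9],
  [[0,-0.0015,0.087],0,0.9],
  [[0,-0.0015,0.087],0,0.9],
  [[0,-0.0015,0.087],0,-0.55],
  [[0,-0.0015,0.087],0,-0.55],
  [[0,-0.0015,0.087],0,-0.55],
  [[0,-0.0015,0.05],0,-0.55],
  [[0,-0.0015,-0.01],0,-0.8],
])

```text
time: 21.18
tool_pos: [0.5644, -0.2132, 0.1686]
ee_rot: [-3.136, -0.004, 1.692]
wrist_force: [0.3, 0.0, -0.1]
width: 0.0794
finger_force: 0.0
```

```bash
python3 -c "
from h import *
rel(*press(-85,0),160,97)"
```

```text
shift [-0.0055, -0.0805, 0.0091] turn -0.01 | at [ 564.4 -213.2  168.6] [-179.7   -0.2   96.9] t 21.175 w 0.0794 F [ 0.3  0.  -0.1]
```

Request:
carry_out([
  [[-0.0055,-0.04,0.0],0,0],
  [[-0.0055,-0.09,0.0],0,1],
  [[-0.0055,-0.09,0.03],0,1],
  [[-0.0055,-0.09,0.06],0,1],
  [[-0.0055,-0.09,0.08],0,1],
  [[-0.0055,-0.09,0.08],0,1],
  [[-0.0055,-0.09,0.08],0,1],
])

```text
time: 22.05
tool_pos: [0.4779, -0.2305, 0.0918]
ee_rot: [3.14, 0.001, 1.692]
wrist_force: [0.3, -0.0, 0.5]
width: 0.0166
finger_force: 0.0
```

```bash
python3 -c "
from h import *
for n in ['top','scene']:
    s=snap(n);P=pts(s);H=hsv(s)
    save(s,n+'4.png');c={'top':(371,192),'scene':(352,175)}[n]
    im=cv2.imread(f'pics/{n}4.png')[c[1]-35:c[1]+35,c[0]-40:c[0]+40];cv2.imwrite(f'pics/{n}4c.png',cv2.resize(im,None,fx=5,fy=5))
cv2.imwrite('pics/c4.png',np.hstack([cv2.imread('pics/top4c.png'),cv2.imread('pics/scene4c.png')]))
rel(*press(-60,0),43.5,97)"
```

```text
shift [0.0016, 0.032, 0.0488] turn -0.0 | at [ 478.3 -230.7   92.3] [1.799e+02 1.000e-01 9.700e+01] t 22.15 w 0.0083 F [ 0.8 -0.3 -0.5]
```

View pics/c4.png

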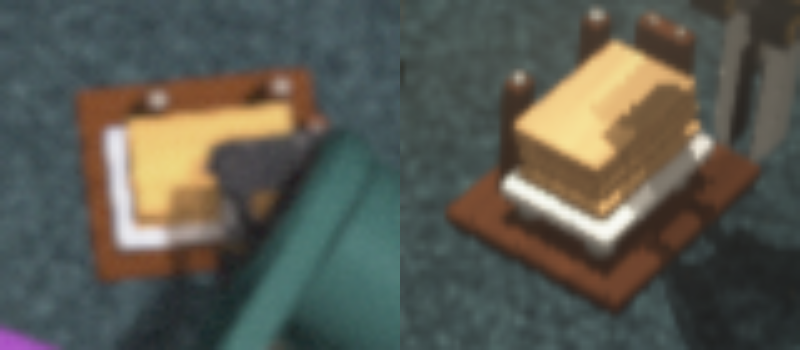

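The four mats are stacked with a few mm of stagger (scene crop (605,120)). I lower beside the stack and push towards the posts.

Request:
carry_out([
  [[0.0016,0,0.04],0,1],
  [[0.0016,0,0.0488],0,1],
  [[0.0016,0.02,0.0488],0,1],
  [[0.0016,0.03,0.0488],0,1],
  [[0.0016,0.036,0.0488],0,1],
  [[0.0016,0.04,0.0488],0,1],
  [[0.0016,0.043,0.0488],0,1],
  [[0.0016,0.046,0.0488],0,1],
  [[0.0016,0.046,0.0488],0,1],
])

```text
time: 23.28
tool_pos: [0.5225, -0.2231, 0.0419]
ee_rot: [-3.141, 0.0, 1.692]
wrist_force: [-2.5, -0.9, 1.5]
width: 0.0004
finger_force: 1.0
```

```bash
python3 -c "
from h import *
rel(*press(-42.5,0),43.5,97)"
```

```text
shift [-0.0007, 0.0048, -0.0016] turn -0.0 | at [ 522.5 -223.1   41.9] [-180.    0.   97.] t 23.275 w 0.0004 F [-2.5 -0.9  1.5]
```

Request:
carry_out([
  [[-0.0007,0.001,-0.001],0,1],
  [[-0.0007,0.002,-0.001],0,1],
  [[-0.0007,0.003,-0.001],0,1],
  [[-0.0007,0.004,-0.001],0,1],
  [[-0.0007,0.004,-0.001],0,1],
])

```text
time: 23.9
tool_pos: [0.5269, -0.2233, 0.0428]
ee_rot: [-3.141, 0.0, 1.692]
wrist_force: [-1.7, -1.0, 0.4]
width: 0.0007
finger_force: 0.9
```

Request:
carry_out([
  [[0,0.001,0],0,1],
  [[0,0.002,0],0,1],
  [[0,0.002,0],0,1],
])

```text
time: 24.28
tool_pos: [0.5274, -0.223, 0.0428]
ee_rot: [-3.138, -0.0, 1.692]
wrist_force: [-6.4, -0.6, 1.6]
width: 0.0007
finger_force: 3.2
```

The force rises where the calculated contact lies (x = -42.5), so I press a little harder and then back off.

Request:
carry_out([
  [[0,0.0015,0],0,1],
  [[0,0.003,0],0,1],
  [[0,0.003,0],0,1],
])

```text
time: 24.65
tool_pos: [0.5272, -0.223, 0.042]
ee_rot: [-3.131, -0.001, 1.692]
wrist_force: [-13.7, -1.1, 4.7]
width: 0.0006
finger_force: 7.0
```

Request:
carry_out([
  [[0,-0.02,0],0,1],
  [[0,-0.05,0],0,1],
  [[0,-0.05,-0.05],0,1],
  [[0,-0.05,-0.1],0,1],
  [[0.05,0.0,-0.1],0,1],
  [[0.09,0.02,-0.1],0,1],
  [[0.09,0.04,-0.1],0,1],
  [[0.09,0.04,-0.1],0,1],
])

```text
time: 25.65
tool_pos: [0.5623, -0.1275, 0.143]
ee_rot: [3.139, 0.0, 1.694]
wrist_force: [-0.2, -0.5, 0.5]
width: 0.0004
finger_force: 0.0
```

```bash
python3 -c "
from h import *
rel(*press(0,85),43.5,97)
s=snap('scene');P=pts(s);H=hsv(s);m=(H[...,0]>10)&(H[...,0]<25)&(H[...,1]>60)&(H[...,2]>185)&(abs(P[...,2]-.08)<.008)&(abs(P[...,0]-.569)<.09)&(abs(P[...,1]+.218)<.09);print(rects(s,m,.08))
s=snap('top');P=pts(s);H=hsv(s);m=(H[...,0]>10)&(H[...,0]<25)&(H[...,1]>60)&(H[...,2]>150)&(abs(P[...,2]-.08)<.012)&(abs(P[...,0]-.569)<.09)&(abs(P[...,1]+.218)<.09);print(rects(s,m,.08))"
```

```text
shift [-0.0057, -0.0041, 0.0995] turn 0.01 | at [ 562.3 -127.5  143. ] [179.9   0.   97.1] t 25.65 w 0.0004 F [-0.2 -0.5  0.5]
[[569.0, -213.5, 566.9, -211.7, 103.4, 63.1, -82.1, [352, 159]]]
[]
```

Request:
carry_out([
  [[0,-0.004,0.05],0,1],
  [[0,-0.004,0.09],0,1],
  [[0,-0.004,0.0995],0,1],
  [[-0.012,-0.004,0.0995],0,1],
  [[-0.02,-0.004,0.0995],0,1],
  [[-0.024,-0.004,0.0995],0,1],
  [[-0.027,-0.004,0.0995],0,1],
  [[-0.029,-0.004,0.0995],0,1],
  [[-0.031,-0.004,0.0995],0,1],
  [[-0.031,-0.004,0.0995],0,1],
])

```text
time: 27.0
tool_pos: [0.5607, -0.159, 0.0436]
ee_rot: [3.141, -0.001, 1.693]
wrist_force: [1.4, 5.0, 3.5]
width: 0.0005
finger_force: 2.4
```

```bash
python3 -c "
from h import *
rel(*press(0,58),43.5,97)"
```

```text
shift [-0.0016, 0.0015, 0.0001] turn -0.0 | at [ 560.7 -159.    43.6] [180.  -0.  97.] t 27.0 w 0.0005 F [1.4 5.  3.5]
```

Request:
carry_out([
  [[-0.001,0,0],0,1],
  [[-0.002,0,0],0,1],
  [[-0.003,0,0],0,1],
  [[-0.003,0,0],0,1],
])

```text
time: 27.5
tool_pos: [0.5607, -0.159, 0.0431]
ee_rot: [3.142, -0.006, 1.694]
wrist_force: [0.0, 11.3, 4.5]
width: 0.0004
finger_force: 5.7
```

It is solid against the stop. One more tap towards the posts, then the same against the stop.

Request:
carry_out([
  [[0.03,0,0],0,1],
  [[0.04,0,-0.05],0,1],
  [[0.04,-0.03,-0.1],0,1],
  [[0.0,-0.08,-0.1],0,1],
  [[-0.055,-0.08,-0.1],0,1],
  [[-0.055,-0.08,-0.05],0,1],
  [[-0.055,-0.08,-0.005],0,1],
  [[-0.055,-0.08,0],0,1],
  [[-0.055,-0.06,0],0,1],
  [[-0.055,-0.052,0],0,1],
])

```text
time: 28.75
tool_pos: [0.5174, -0.2245, 0.0452]
ee_rot: [3.14, 0.003, 1.693]
wrist_force: [0.1, -0.2, 0.6]
width: 0.0004
finger_force: 0.0
```

```bash
python3 -c "
from h import *
rel(*press(-42.5,0),43,97)"
```

```text
shift [0.0002, 0.01, 0.0022] turn -0.0 | at [ 517.4 -224.5   45.2] [179.9   0.2  97. ] t 28.75 w 0.0004 F [ 0.1 -0.2  0.6]
```

Request:
carry_out([
  [[0,0.004,0.002],0,1],
  [[0,0.007,0.002],0,1],
  [[0,0.009,0.002],0,1],
  [[0,0.011,0.002],0,1],
  [[0,0.0125,0.002],0,1],
  [[0,0.014,0.002],0,1],
  [[0,0.014,0.002],0,1],
])

```text
time: 29.62
tool_pos: [0.5272, -0.2221, 0.0409]
ee_rot: [-3.136, -0.001, 1.692]
wrist_force: [-7.9, -0.6, 3.4]
width: 0.0004
finger_force: 4.3
```

Request:
carry_out([
  [[0,-0.02,0],0,1],
  [[0,-0.05,0],0,1],
  [[0,-0.06,-0.05],0,1],
  [[0.05,-0.06,-0.1],0,1],
  [[0.095,-0.01,-0.1],0,1],
  [[0.095,0.03,-0.1],0,1],
  [[0.095,0.045,-0.1],0,1],
  [[0.095,0.045,-0.1],0,1],
])

```text
time: 30.62
tool_pos: [0.563, -0.1222, 0.1406]
ee_rot: [-3.14, -0.0, 1.693]
wrist_force: [-0.9, 0.3, -0.4]
width: 0.0004
finger_force: 0.0
```

```bash
python3 -c "
from h import *
rel(*press(0,58),43.5,97)
for n in ['top','scene']:
    s=snap(n)
    save(s,n+'5.png');c={'top':(371,192),'scene':(352,165)}[n]
    im=cv2.imread(f'pics/{n}5.png')[c[1]-35:c[1]+35,c[0]-40:c[0]+40];cv2.imwrite(f'pics/{n}5c.png',cv2.resize(im,None,fx=5,fy=5))
cv2.imwrite('pics/c5.png',np.hstack([cv2.imread('pics/top5c.png'),cv2.imread('pics/scene5c.png')]))"
```

```text
shift [-0.0379, -0.0051, 0.0971] turn -0.0 | at [ 563.  -122.2  140.6] [-179.9   -0.    97. ] t 30.625 w 0.0004 F [-0.9  0.3 -0.4]
```

View pics/c5.png

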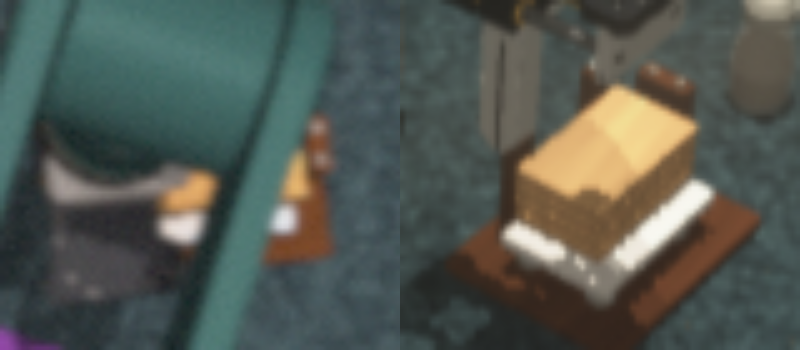

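The stack is a clean block against posts and stop (scene crop (608,175)). One last light end tap.

Request:
carry_out([
  [[0,-0.005,0.05],0,1],
  [[0,-0.005,0.09],0,1],
  [[0,-0.005,0.097],0,1],
  [[-0.02,-0.005,0.097],0,1],
  [[-0.03,-0.005,0.097],0,1],
  [[-0.034,-0.005,0.097],0,1],
  [[-0.0365,-0.005,0.097],0,1],
  [[-0.0385,-0.005,0.097],0,1],
  [[-0.0395,-0.005,0.097],0,1],
  [[-0.0395,-0.005,0.097],0,1],
])

```text
time: 31.98
tool_pos: [0.5631, -0.1587, 0.045]
ee_rot: [3.14, -0.005, 1.694]
wrist_force: [0.5, 7.2, 4.1]
width: 0.0006
finger_force: 3.8
```

Request:
carry_out([
  [[0.03,0,0],0,1],
  [[0.06,0,-0.05],0,1],
  [[0.11,0,-0.1],0,0],
  [[0.17,0,-0.15],0,-1],
  [[0.22,0,-0.15],0,-1],
  [[0.27,0,-0.15],0,-1],
  [[0.32,0,-0.15],0,-1],
  [[0.32,0,-0.15],0,-1],
])

```text
time: 32.98
tool_pos: [0.5232, 0.1587, 0.1944]
ee_rot: [3.141, 0.0, 1.698]
wrist_force: [-0.2, -0.2, -0.1]
width: 0.0571
finger_force: 0.0
```

```bash
python3 -c "
from h import *
for n in ['top','scene']:
    s=snap(n);P=pts(s);H=hsv(s)
    save(s,n+'6.png');c={'top':(206,181),'scene':(195,268)}[n]
    near=(abs(P[...,0]-.6)<.12)&(abs(P[...,1]-.32)<.1)
    w=(H[...,0]>8)&(H[...,0]<20)&(H[...,1]>110)&(H[...,2]>60)&near
    print('foot',rects(s,w&(P[...,2]>.008)&(P[...,2]<.035),.018))
    print('bar',rects(s,w&(P[...,2]>.045),.056))
    m=(H[...,2]<60)&near&(abs(P[...,2])<.012)
    print('dark',rects(s,m,.004))
    print('foot or pad',rects(s,(m|w)&(P[...,2]<.03),.004))
    W={}
    q=near&(abs(P[...,2]-.07)>9)
    w=(H[...,0]>8)&(H[...,0]<28)&(H[...,1]>60)&(H[...,2]>120)&(abs(P[...,0]-.57)<.09)&(abs(P[...,1]+.218)<.09)&(P[...,2]>.07)&(P[...,2]<.088)
    print('stack',rects(s,w,.08))
    im=cv2.imread(f'pics/{n}6.png')[c[1]-35:c[1]+35,c[0]-40:c[0]+40];cv2.imwrite(f'pics/{n}6c.png',cv2.resize(im,None,fx=5,fy=5))
cv2.imwrite('pics/c6.png',np.hstack([cv2.imread('pics/top6c.png'),cv2.imread('pics/scene6c.png')]))
rel(590,330,150,77.5)"
```

```text
foot []
bar []
dark []
foot or pad []
stack [[570.0, -219.7, 570.8, -219.8, 107.1, 65.5, -83.5, [375, 188]]]
foot [[575.7, 330.9, 583.4, 327.3, 93.3, 63.5, 78.3, [195, 279]]]
bar [[582.9, 328.1, 582.6, 327.9, 72.7, 38.9, 77.8, [191, 267]]]
dark [[576.2, 327.9, 590.4, 324.8, 127.5, 111.1, 78.6, [197, 281]]]
foot or pad [[579.9, 327.9, 590.4, 324.8, 127.5, 111.1, 78.6, [196, 280]]]
stack [[565.6, -213.4, 567.2, -213.1, 119.1, 70.0, -83.3, [353, 160]]]
shift [0.1649, 0.087, 0.044] turn 1.95 | at [523.9 155.7 194.3] [1.8e+02 1.0e-01 9.7e+01] t 33.075 w 0.065 F [ 0.1 -1.1  0.3]
```

View pics/c6.png

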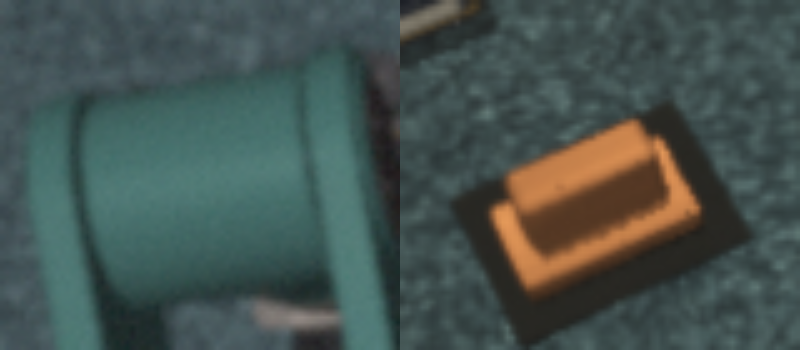

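The scene crop shows the tamper upright on its pad (crop (590,190)); the arm hides it from the top camera. I use the first top image for pad and tamper and compare the scene images for motion.

```bash
python3 -c "
from h import *
def an(s,nm):
    P=pts(s);H=hsv(s)
    near=(abs(P[...,0]-.6)<.12)&(abs(P[...,1]-.32)<.1)
    w=(H[...,0]>8)&(H[...,0]<20)&(H[...,1]>110)&(H[...,2]>60)&near
    n,L,st,ce=cv2.connectedComponentsWithStats(w.astype(np.uint8))
    print(nm,'bar',rects(s,w&(P[...,2]>.045),.056),'bright',rects(s,w&(P[...,2]>.052)&(H[...,2]>165),.056,20))
    print('  tamper all @.018',rects(s,w,.018)); 
    m=((H[...,2]<62)&(P[...,2]<.012)|w&(P[...,2]<.03))&near
    m=cv2.morphologyEx(m.astype(np.uint8),cv2.MORPH_OPEN,np.ones((3,3)))
    print('  pad',rects(s,m,.004))
an(dict(np.load('top0.npz')),'top0');an(dict(np.load('scene0.npz')),'scene0');s=snap('scene');an(s,'scene now')
d=np.abs(s['image'].astype(int)-np.load('scene0.npz')['image']).max(2)[235:300,150:235];print('diff',(d>40).sum())
"
```

```text
top0 bar [[589.0, 323.5, 589.1, 323.6, 73.3, 31.2, 76.8, [200, 180]]] bright [[590.1, 324.7, 589.8, 323.8, 64.7, 28.3, 79.5, [200, 180]]]
  tamper all @.018 [[588.9, 323.6, 588.9, 324.0, 102.3, 65.1, 76.9, [204, 182]]]
  pad [[592.3, 314.5, 592.6, 321.7, 123.5, 105.2, 79.4, [208, 181]]]
scene0 bar [[582.6, 328.0, 582.5, 328.0, 72.7, 38.9, 78.1, [191, 267]]] bright [[586.2, 326.7, 586.2, 326.3, 68.6, 27.5, 78.8, [191, 266]]]
  tamper all @.018 [[564.8, 243.0, 569.0, 240.8, 71.7, 35.5, 0.8, [227, 261]], [590.3, 325.8, 592.4, 325.4, 95.8, 81.7, 77.7, [193, 274]]]
  pad [[580.1, 329.1, 591.9, 324.9, 126.9, 107.4, 76.4, [195, 281]]]
scene now bar [[583.0, 328.2, 582.8, 327.9, 72.7, 38.2, 78.2, [191, 267]]] bright [[586.2, 327.0, 586.2, 326.3, 68.6, 27.5, 78.8, [191, 266]]]
  tamper all @.018 [[590.7, 326.0, 592.5, 325.5, 95.6, 81.5, 77.7, [193, 274]]]
  pad [[580.2, 328.5, 591.5, 323.8, 126.6, 109.4, 77.4, [195, 281]]]
diff 395
```

```bash
python3 -c "
from h import *
rel(588.5,324,120,77.5)"
```

```text
shift [0.16, 0.0844, 0.074] turn 1.94 | at [524.  155.  194.2] [-1.80e+02  1.00e-01  9.69e+01] t 33.125 w 0.0692 F [ 0.3  0.  -0.6]
```

Request:
carry_out([
  [[0.05,0.026,0],0.6,-1],
  [[0.1,0.052,0.02],1.2,-1],
  [[0.14,0.074,0.04],1.8,-1],
  [[0.16,0.0844,0.074],1.94,-1],
  [[0.16,0.0844,0.074],1.94,-1],
  [[0.16,0.0844,0.074],1.94,-1],
  [[0.16,0.0844,0.074],1.94,-1],
])

```text
time: 34.0
tool_pos: [0.5896, 0.3236, 0.123]
ee_rot: [3.138, -0.002, 1.352]
wrist_force: [-0.3, -0.8, -0.5]
width: 0.0942
finger_force: 0.0
```

```bash
python3 -c "
from h import *
snap('top');snap('top');rel(588.5,324,20.5,77.5)"
```

```text
shift [-0.0004, -0.001, 0.1022] turn -0.0 | at [589.2 324.  122.7] [ 1.798e+02 -1.000e-01  7.750e+01] t 34.1 w 0.094 F [ 0.6  0.7 -0.2]
```

Request:
carry_out([
  [[0,-0.001,0.05],0,-1],
  [[0,-0.001,0.09],0,-1],
  [[0,-0.001,0.1015],0,-1],
  [[0,-0.001,0.1015],0,0.9],
  [[0,-0.001,0.1015],0,0.9],
  [[0,-0.001,0.1015],0,0.9],
  [[0,-0.001,0.1015],0,0.9],
  [[0,-0.001,0.1015],0,0.9],
  [[0,-0.001,0.1015],0,0.9],
  [[0,-0.001,0.1015],0,0.9],
])

```text
time: 35.35
tool_pos: [0.5875, 0.3249, 0.0188]
ee_rot: [3.141, 0.0, 1.354]
wrist_force: [0.1, 0.8, -0.6]
width: 0.0281
finger_force: 30.0
```

Request:
carry_out([
  [[0,0,-0.03],0,0.9],
  [[0,0,-0.08],0,0.9],
  [[0,0,-0.13],0,0.9],
  [[0,0,-0.14],0,0.9],
  [[0,0,-0.14],0,0.9],
])

```text
time: 35.98
tool_pos: [0.5871, 0.3249, 0.1578]
ee_rot: [-3.141, 0.001, 1.354]
wrist_force: [0.4, -1.0, -2.6]
width: 0.0279
finger_force: 30.0
```

```bash
python3 -c "
from h import *
s=snap('scene');save(s,'s7.png');im=cv2.imread('pics/s7.png')[150:310,100:330];cv2.imwrite('pics/s7c.png',cv2.resize(im,None,fx=2.5,fy=2.5))
rel(*press(0,0),160,97)"
```

```text
shift [-0.5334, 0.1005, -0.003] turn -1.94 | at [586.3 324.5 155.9] [-179.8    0.2   77.6] t 36.025 w 0.0278 F [-0.4 -0.2 -1.9]
```

View pics/s7c.png

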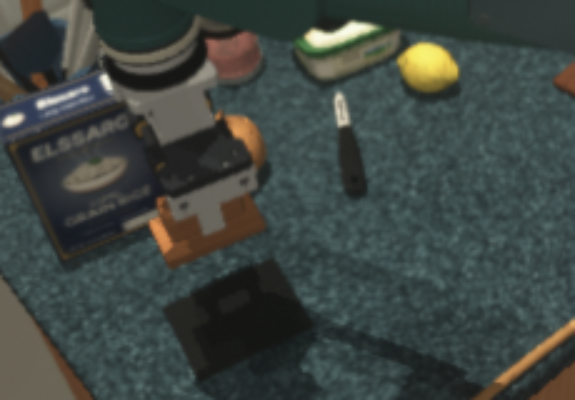

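The tamper is held upright, its underside about 15 mm below the TCP. I carry it to the press.

Request:
carry_out([
  [[-0.05,0.009,-0.01],-0.1,0.9],
  [[-0.11,0.021,-0.01],-0.3,0.9],
  [[-0.17,0.032,-0.01],-0.5,0.9],
  [[-0.23,0.043,-0.01],-0.7,0.9],
  [[-0.29,0.055,-0.01],-0.9,0.9],
  [[-0.35,0.066,-0.01],-1.1,0.9],
  [[-0.41,0.077,-0.01],-1.4,0.9],
  [[-0.46,0.087,-0.01],-1.7,0.9],
  [[-0.51,0.096,-0.005],-1.94,0.9],
  [[-0.5334,0.1005,-0.003],-1.94,0.9],
])

```text
time: 37.28
tool_pos: [0.5684, -0.2193, 0.1574]
ee_rot: [-3.135, -0.004, 1.689]
wrist_force: [-0.2, 0.8, -1.7]
width: 0.028
finger_force: 30.0
```

Request:
carry_out([
  [[0,0,0],0,0.9],
  [[0,0,0],0,0.9],
  [[0,0,0],0,0.9],
  [[0,0,0],0,0.9],
])

```text
time: 37.78
tool_pos: [0.571, -0.2163, 0.1623]
ee_rot: [3.141, 0.0, 1.694]
wrist_force: [0.6, 0.4, -3.6]
width: 0.0278
finger_force: 30.0
```

```bash
python3 -c "
from h import *
rel(*press(-1,0),97,97)
s=snap('scene');P=pts(s);save(s,'s8.png');im=cv2.imread('pics/s8.png')[80:230,240:460];cv2.imwrite('pics/s8c.png',cv2.resize(im,None,fx=3,fy=3))"
```

```text
shift [-0.0015, -0.0027, 0.0653] turn 0.01 | at [ 571.  -216.3  162.3] [180.    0.   97.1] t 37.775 w 0.0278 F [ 0.6  0.4 -3.6]
```

View pics/s8c.png

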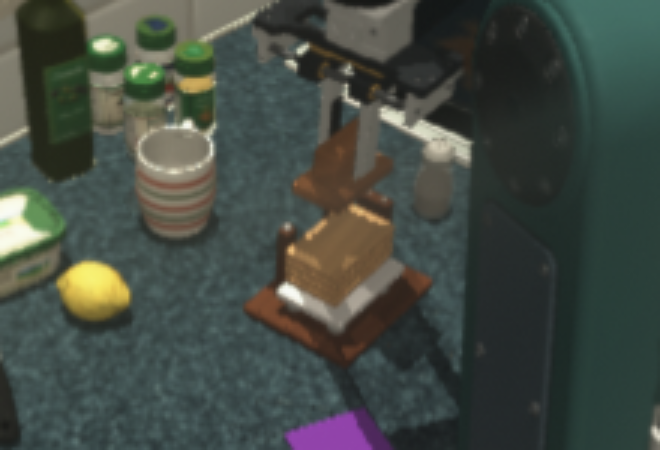

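The tamper is level above the squared stack (crop (340,180) over (340,250)). I lower it and make contact.

Request:
carry_out([
  [[-0.0015,-0.0027,0.03],0,0.9],
  [[-0.0015,-0.0027,0.055],0,0.9],
  [[-0.0015,-0.0027,0.062],0,0.9],
  [[-0.0015,-0.0027,0.064],0,0.9],
  [[-0.0015,-0.0027,0.066],0,0.9],
  [[-0.0015,-0.0027,0.068],0,0.9],
  [[-0.0015,-0.0027,0.068],0,0.9],
])

```text
time: 38.7
tool_pos: [0.5686, -0.2196, 0.0948]
ee_rot: [3.14, 0.001, 1.692]
wrist_force: [0.4, 0.1, -1.1]
width: 0.0278
finger_force: 30.0
```

Request:
carry_out([
  [[0,0,0.003],0,0.9],
  [[0,0,0.006],0,0.9],
  [[0,0,0.009],0,0.9],
  [[0,0,0.009],0,0.9],
])

```text
time: 39.2
tool_pos: [0.5687, -0.2196, 0.0857]
ee_rot: [3.14, 0.001, 1.692]
wrist_force: [0.4, -0.2, 4.9]
width: 0.0276
finger_force: 30.0
```

Request:
carry_out([
  [[0,0,0.003],0,0.9],
  [[0,0,0.006],0,0.9],
  [[0,0,0.009],0,0.9],
  [[0,0,0.009],0,0.9],
])

```text
time: 39.7
tool_pos: [0.5687, -0.2197, 0.0797]
ee_rot: [3.139, 0.002, 1.692]
wrist_force: [-2.9, 1.2, 14.4]
width: 0.0278
finger_force: 30.0
```

It has bottomed out: force 14 N and z stopped short of the command. I press slightly more and hold.

Request:
carry_out([
  [[0,0,0.001],0,0.9],
  [[0,0,0.0015],0,0.9],
  [[0,0,0.0015],0,0.9],
  [[0,0,0.0015],0,0.9],
  [[0,0,0.0015],0,0.9],
  [[0,0,0.0015],0,0.9],
  [[0,0,0.0015],0,0.9],
  [[0,0,0.0015],0,0.9],
  [[0,0,0.0015],0,0.9],
  [[0,0,0.0015],0,0.9],
])

```text
time: 40.95
tool_pos: [0.5687, -0.2197, 0.0797]
ee_rot: [3.139, 0.002, 1.692]
wrist_force: [-5.0, 1.9, 19.4]
width: 0.0279
finger_force: 30.0
```

```bash
python3 -c "
from h import *
rel(*press(0,0),79.7,97)
s=snap('scene');P=pts(s);H=hsv(s);save(s,'s9.png')
m=(H[...,1]<50)&(H[...,2]>130)&(abs(P[...,0]-.56)<.07)&(abs(P[...,1]+.21)<.08)&(P[...,2]>.015)&(P[...,2]<.06)
print('plate z',np.percentile(P[m][:,2],[10,50,90]),m.sum())
im=cv2.imread('pics/s9.png')[110:210,280:430];cv2.imwrite('pics/s9c.png',cv2.resize(im,None,fx=5,fy=5,interpolation=cv2.INTER_CUBIC))"
```

```text
shift [0.0016, 0.001, -0.0] turn -0.0 | at [ 568.7 -219.7   79.7] [1.798e+02 1.000e-01 9.700e+01] t 40.95 w 0.0279 F [-5.   1.9 19.4]
plate z [0.02145219 0.02453596 0.02656464] 136
```

View pics/s9c.png

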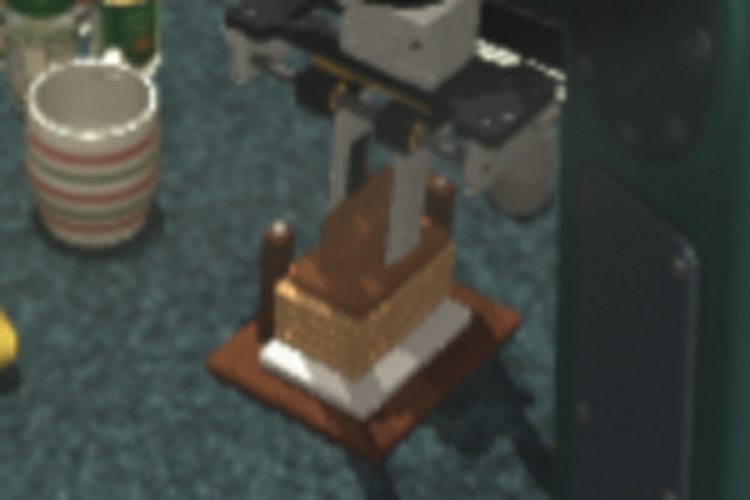

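The plate reads 25 mm, which is fully bottomed, and the block is square on the stack. I release upwards slowly.

Request:
carry_out([
  [[0,0,-0.003],0,0.9],
  [[0,0,-0.006],0,0.9],
  [[0,0,-0.009],0,0.9],
  [[0,0,-0.012],0,0.9],
  [[0,0,-0.015],0,0.9],
  [[0,0,-0.018],0,0.9],
  [[0,0,-0.021],0,0.9],
  [[0,0,-0.03],0,0.9],
  [[0,0,-0.06],0,0.9],
  [[0,0,-0.1],0,0.9],
])

```text
time: 42.25
tool_pos: [0.5664, -0.2185, 0.1726]
ee_rot: [-3.136, -0.004, 1.692]
wrist_force: [0.4, -0.1, -2.1]
width: 0.0275
finger_force: 30.0
```

```bash
python3 -c "
from h import *
rel(592,323,150,77.5)
s=snap('scene');P=pts(s);H=hsv(s)
w=(H[...,0]>8)&(H[...,0]<28)&(H[...,1]>60)&(H[...,2]>120)&(abs(P[...,0]-.57)<.09)&(abs(P[...,1]+.218)<.09)&(P[...,2]>.072)&(P[...,2]<.088)
print('stack',rects(s,w,.08))"
```

```text
shift [0.5343, 0.0912, 0.024] turn 1.95 | at [ 566.4 -218.5  172.6] [-179.7   -0.2   97. ] t 42.25 w 0.0275 F [ 0.4 -0.1 -2.1]
stack [[575.8, -211.9, 571.5, -215.2, 113.0, 61.1, -86.3, [350, 159]]]
```

Request:
carry_out([
  [[0.05,0.008,-0.005],0.1,0.9],
  [[0.11,0.018,-0.005],0.3,0.9],
  [[0.17,0.029,0],0.5,0.9],
  [[0.23,0.039,0],0.7,0.9],
  [[0.29,0.049,0],0.9,0.9],
  [[0.35,0.06,0],1.1,0.9],
  [[0.41,0.07,0],1.4,0.9],
  [[0.46,0.079,0],1.7,0.9],
  [[0.51,0.087,0.01],1.95,0.9],
  [[0.5343,0.0912,0.024],1.95,0.9],
])

```text
time: 43.55
tool_pos: [0.5929, 0.3246, 0.1487]
ee_rot: [-3.14, 0.001, 1.355]
wrist_force: [0.2, 0.7, -1.7]
width: 0.0277
finger_force: 30.0
```

Request:
carry_out([
  [[0,0,0.03],0,0.9],
  [[0,0,0.06],0,0.9],
  [[0,0,0.08],0,0.9],
  [[0,0,0.08],0,0.9],
])

```text
time: 44.05
tool_pos: [0.5923, 0.3207, 0.0671]
ee_rot: [-3.137, 0.004, 1.351]
wrist_force: [-0.1, -0.3, -2.1]
width: 0.028
finger_force: 30.0
```

```bash
python3 -c "
from h import *
rel(591,323,19.5,77.5)
s=snap('scene');save(s,'s10.png')
im=cv2.imread('pics/s10.png')[150:310,100:330];cv2.imwrite('pics/s10c.png',cv2.resize(im,None,fx=2.5,fy=2.5))
im=cv2.imread('pics/s10.png')[110:210,280:430];cv2.imwrite('pics/s10d.png',cv2.resize(im,(575,383),interpolation=cv2.INTER_CUBIC))
"
```

```text
shift [0.0022, -0.0016, 0.0476] turn -0.01 | at [592.3 320.7  67.1] [-179.7    0.2   77.4] t 44.05 w 0.028 F [-0.1 -0.3 -2.1]
```

View pics/s10c.png

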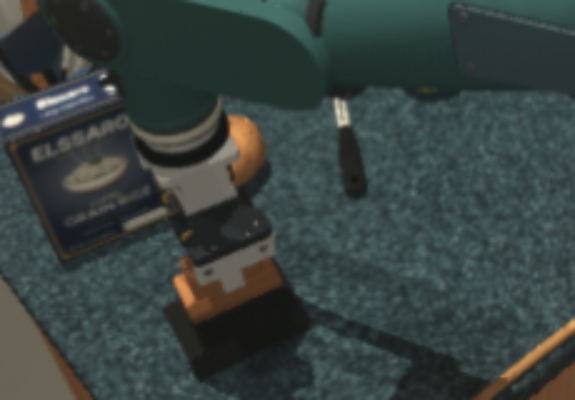

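The block is level above the middle of the black pad (crop (235,300)). I lower it, release, rise straight up and clear the view.

Request:
carry_out([
  [[0.001,-0.001,0.025],0,0.9],
  [[0.001,-0.001,0.04],0,0.9],
  [[0.001,-0.001,0.046],0,0.9],
  [[0.001,-0.001,0.048],0,0.9],
  [[0.001,-0.001,0.048],0,0.9],
  [[0.001,-0.001,0.048],0,-0.6],
  [[0.001,-0.001,0.048],0,-1],
  [[0.001,-0.001,0.048],0,-1],
  [[0.001,-0.001,0.0],0,-1],
  [[0.001,-0.001,-0.06],0,-1],
])

```text
time: 45.35
tool_pos: [0.5919, 0.3227, 0.1293]
ee_rot: [-3.138, 0.003, 1.352]
wrist_force: [0.1, -0.1, 1.0]
width: 0.0742
finger_force: 0.0
```

Request:
carry_out([
  [[0,0,-0.05],0,-1],
  [[-0.05,-0.04,-0.1],0,-1],
  [[-0.1,-0.08,-0.1],0,-1],
  [[-0.16,-0.1,-0.1],0,-1],
  [[-0.22,-0.12,-0.1],0,-1],
  [[-0.28,-0.14,-0.1],0,-1],
  [[-0.28,-0.14,-0.1],0,-1],
  [[-0.28,-0.14,-0.1],0,-1],
])

```text
time: 46.35
tool_pos: [0.3958, 0.08, 0.231]
ee_rot: [3.14, -0.001, 1.35]
wrist_force: [-0.4, 0.2, 0.2]
width: 0.0944
finger_force: 0.0
```

```bash
python3 -c "
from h import *
print(robot.get_obs()['tool_pos'],robot.get_obs()['width'])
for n in ['top','scene']:
    s=snap(n);P=pts(s);H=hsv(s);save(s,n+'11.png')
    near=(abs(P[...,0]-.6)<.12)&(abs(P[...,1]-.32)<.1)
    w=(H[...,0]>8)&(H[...,0]<20)&(H[...,1]>110)&(H[...,2]>60)&near
    print(n,'bar',rects(s,w&(P[...,2]>.045),.056))
    w=(H[...,0]>8)&(H[...,0]<28)&(H[...,1]>60)&(H[...,2]>150)&(abs(P[...,0]-.57)<.09)&(abs(P[...,1]+.218)<.09)&(P[...,2]>.072)&(P[...,2]<.088)
    print('stack',rects(s,w,.08))
a=cv2.imread('pics/top11.png')[150:235,330:450];b=cv2.imread('pics/scene11.png')[120:205,290:410];c=cv2.imread('pics/top11.png')[140:225,150:270];d=cv2.imread('pics/scene11.png')[225:310,135:255]
im=np.vstack([np.hstack([a,b]),np.hstack([c,d])]);cv2.imwrite('pics/fin.png',cv2.resize(im,None,fx=3.3,fy=3.3,interpolation=cv2.INTER_CUBIC))"
```

```text
[0.39583239 0.07999276 0.23103599] 0.09436763572528252
top bar [[594.0, 322.1, 594.3, 322.4, 73.2, 31.2, 76.8, [201, 179]]]
stack [[569.7, -219.4, 570.0, -219.2, 103.8, 64.0, -83.2, [375, 188]]]
scene bar [[587.9, 327.1, 587.8, 326.8, 72.8, 38.5, 77.6, [190, 265]]]
stack [[567.1, -234.9, 569.8, -231.3, 78.1, 65.8, -83.8, [358, 157]]]
```

View pics/fin.png

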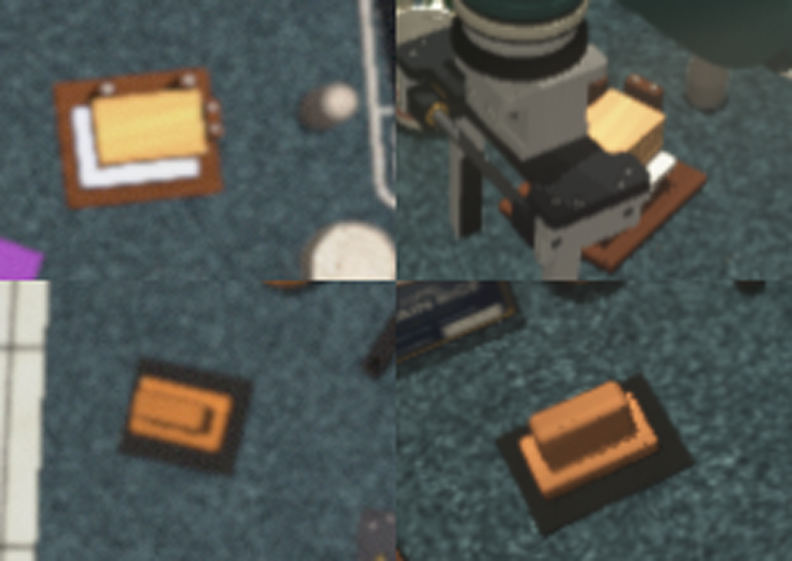

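The stack is square against posts and stop (top crop (150,125)), the plate is up and the block is upright in the middle of the pad (185,415). Nothing else has moved, so I hand in.

```bash
python3 -c "
from bench import robot
print(robot.close_job())"
```

```text
the job is handed in; nothing more can be done
None
```

The job is handed in: all four mats I found are squared up and pressed (plate bottomed out, held over a second), the block is back upright on the middle of its black pad, and the salt shaker and tin were not touched; no verdict was shown.

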